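# Make up the ebony key kits for three boxes

### The job

Lay each of the three black ebony dovetail keys flat inside the open mulberry box of its own size, going in order: the shortest key into the smallest box first, then the middle one into the middle box, then the longest into the largest. When all three are in, stand the green glass weight upright in the middle of the red disc on the order card. Set things down rather than dropping them, and leave the two pale boxwood keys where they lie.

Things in the scene. Friction and masses are not known exactly. Their poses are not given: they have to be found in the camera images.
- ebony_small: Black ebony dovetail key, a flat bow-tie bar 44 mm long (the shortest of the three black keys), lying loose on the table. Straight waist 16 mm wide and 26 mm long in the middle (grip it there across its width), ends flared to 28 mm, 18 mm thick. Origin: centre of the underside; x along its length, y across, z up
- ebony_medium: Black ebony dovetail key, a flat bow-tie bar 66 mm long (the middle length of the three black keys), lying loose on the table. Straight waist 16 mm wide and 26 mm long in the middle (grip it there across its width), ends flared to 28 mm, 18 mm thick. Origin: centre of the underside; x along its length, y across, z up
- ebony_large: Black ebony dovetail key, a flat bow-tie bar 90 mm long (the longest of the three black keys), lying loose on the table. Straight waist 16 mm wide and 26 mm long in the middle (grip it there across its width), ends flared to 28 mm, 18 mm thick. Origin: centre of the underside; x along its length, y across, z up
- boxwood_medium: Pale yellow boxwood dovetail key, a flat bow-tie bar 66 mm long (the shorter of the two pale keys), lying loose on the table, to be left where it is. Straight waist 16 mm wide and 26 mm long in the middle (grip it there across its width), ends flared to 28 mm, 18 mm thick. Origin: centre of the underside; x along its length, y across, z up
- boxwood_large: Pale yellow boxwood dovetail key, a flat bow-tie bar 90 mm long (the longer of the two pale keys), lying loose on the table, to be left where it is. Straight waist 16 mm wide and 26 mm long in the middle (grip it there across its width), ends flared to 28 mm, 18 mm thick. Origin: centre of the underside; x along its length, y across, z up
- box_small: The shortest of the three open, shallow mulberry boxes, fixed to the table: inside 68 mm long (its x) by 70 mm wide (its y), walls 5 mm thick and 24 mm high overall, floor 5 mm thick; the half on its +x side is lacquered dark red, the other half bare brown wood. Origin: centre of the underside (5 mm below the inner floor), z up. The key fits in lengthwise with 12 mm to spare at each end
- box_medium: The middle one of the three open, shallow mulberry boxes, fixed to the table: inside 90 mm long (its x) by 70 mm wide (its y), walls 5 mm thick and 24 mm high overall, floor 5 mm thick; the half on its +x side is lacquered dark red, the other half bare brown wood. Origin: centre of the underside (5 mm below the inner floor), z up. The key fits in lengthwise with 12 mm to spare at each end
- box_large: The longest of the three open, shallow mulberry boxes, fixed to the table: inside 114 mm long (its x) by 70 mm wide (its y), walls 5 mm thick and 24 mm high overall, floor 5 mm thick; the half on its +x side is lacquered dark red, the other half bare brown wood. Origin: centre of the underside (5 mm below the inner floor), z up. The key fits in lengthwise with 12 mm to spare at each end
- weight: Green glass paperweight, a round block 44 mm in diameter with upright sides up to 30 mm and a bevelled top at 40 mm, standing loose on the table. Origin: centre of the underside, z up
- card: White blank order card lying fixed on the table, 110 mm (its x) by 90 mm (its y), 2 mm thick, with a printed red disc 56 mm across in its middle. Origin: centre of the underside, under the middle of the disc
There are look-alikes about, which are no part of the job. Of the things shaped like the weight, the green one is meant.

How it is judged:
By the outcome, as a careful person would: the job done as asked, in the order asked, and still so for the second after the job is handed in, with the robot touching nothing.
It also fails if it takes over 99 s, if anything falls off the work surface, if the arm or the gripper's body presses on something with over 40 N, if the wrist force passes 120 N, or if a joint passes its speed limit or range.

### The arm

A 7-joint arm with a two-finger parallel gripper is mounted at the origin on the work surface. World frame = base frame: x ahead of the robot, y to its left, z up, the work surface at z = 0. Lengths are in m, angles in rad, forces in N, time in s.
With the tool pointing down it reaches from about 0.4 to 0.85 m from the base axis. Payload 10.4 kg.
Tool frame: the origin (TCP) lies between the finger pads; the fingertips stand manip.tcp_to_tips ahead of it and the grasp point (between the pads) lies 2 mm behind it (manip.tcp_to_tips is the distance from the TCP to the fingertips, in m); y points along the fingers, z is the direction in which the jaws open and shut, and the axes are right-handed (so a half turn about y gives the same grasp; the last joint's range is limited). The gripper opens to 85 mm and grips with 20 to 120 N. Pads are 22 mm wide; open, the fingers measure 114 mm over their backs; the gripper's body (76 mm by 85 mm) begins 54 mm behind the grasp point. The pads swing forward as they close: fully open they stand 13 mm farther back than shut.
Start: joints at [-0.023, 0.332, -0.065, 1.46, 0.022, 1.35, -0.088], TCP at [0.625, 0, 0.248] pointing down, gripper open.
Joint ranges: [-2.6, 2.6], [-0.5, 2.12], [-1.47, 1.34], [0.16, 2.42], [-1.27, 4.41], [0.06, 2.06], [-2.6, 2.6]. Speed limits (rad/s): [2.22, 2.22, 2.79, 2.79, 3.14, 3.14, 3.14].

### API

Orientations are given as a unit quaternion [x, y, z, w].
In Python, from workcell import manip gives the robot as it stands. The module is installed in compiled form; this text tells all that it offers.
- The arm moves only by the tool move_arm, never from a script. Its argument "increments" is a list of rows, each an object with "offset": the shift along the tool's x, y, z in m, a list of three; "yaw": the turn about the tool's y in degrees; "jaw": the closure in counts, from 0 (fully open) to 255 (shut). In form: [{"offset": [tx, ty, tz], "yaw": yaw, "jaw": jaw}, ...]. A call has 1 to 10 rows; each row is the pose to reach, as a shift and turn from the pose measured when the call began, along the tool's axes at that moment; what a row does not reach only later rows make up. A row lasts 1/12 s, in which the tool goes at most 41.7 mm and 7.16 degrees, less where a joint would pass 70% of its speed; a pose out of reach is approached as far as the arm can. A call with a gripper value outside its range is refused whole. The fingers move at their own pace and stop on an object; "squeeze" is the grip in N (left out, the last holds). Time passes only in rows, so rows that repeat a pose let the fingers close. It gives the time, the measured TCP pose, the force and the opening at its end, in the units of the state.
- manip.get_obs(): the state, without advancing time (a new reading comes with each control period).
- manip.camera(name): name is "scene" or "side" or "wrist"; returns a dict with "pixels" (480x640x3 uint8, red, green, blue), "depth" (480x640 float32, m along the optical axis (not along the pixel's ray), 0 where there is no reading), "intrinsics" (3x3 intrinsics, pixels), "R" (3x3) and "t" (3): a world point X has camera coordinates R X + t; the wrist camera has in their place "mount" (4x4, takes a point from camera to tool coordinates, whose origin is the TCP and whose axes are the tool frame's). Camera axes: x right, y down, z forward; pixel columns grow to the right and rows downward; lengths in m; the calibration is good to about 2 mm. A picture is of the moment at which its call begins: read the wrist's pose just before it.
- manip.hand_in(): hands the job in, once; it reports no verdict.
Trained networks look in a picture, given as the dict that the camera call returned (one of the last four; its "shot" number tells which), for a name from the list of things; names that differ only in an ending like _2 or _b are one class to them, and where a whole thing is asked for, a point or a joint stands for the part that bears it (a point fixed in the world has none). Each returns a list of dicts, best first, with "confidence" (0 to 1); they miss things now and then, are a little off and sometimes report something else, mostly with a low value. They report only what shows in the picture. A call takes as long as a camera call. They do not tell look-alikes from the thing itself.
- manip.recognise(picture, query): "bbox" ([left, top, right, bottom] in pixels, round what is visible of it).
- manip.spot_point(picture, query): "centre" ([column, row] in pixels: a listed point, or the origin of a listed thing).
The state is a dict: "clock": time; "joint_pos": joint angles; "joint_velocities": joint speeds; "tau": joint torques, N m; "position": TCP position; "ee_rot": TCP orientation; "ft_force": force on the tool from outside, world axes, zero at the start; "torque": the same for the moment, N m; "grip_width": opening from 0.0 (shut) to 1.0 (fully open).
Only numpy, scipy, OpenCV 4.12 (cv2) and the standard library are available. Lean on these libraries where they do the work, as an engineer would, in place of code of your own. Each camera call takes 0.05 s, during which the arm holds its last target. There are 200 camera calls.

## Working session

There is one attempt and no reset: what is moved stays moved. The work goes in short steps, Python scripts to look and compute and a tool call to move; the robot and the scene stay as the last step left them, time stands still between calls to the robot, and variables do not carry over. Pictures are saved under pics/ and viewed, about 12 in all and at most 16, crops included, and the job is handed in when it is done.

Besides the shell and the picture viewer there is one more tool, called as name([rows], argument=value, ...), one row to a line, values as JSON. move_arm: Moves the arm, as the interface text tells. Its arguments: {"type":"object","properties":{"increments":{"type":"array","items":{"type":"object","properties":{"offset":{"type":"array","items":{"type":"number"}},"yaw":{"type":"number"},"jaw":{"type":"number"}}}},"squeeze":{"type":"number"}},"required":["increments"]}

```bash
mkdir -p pics; cat > h.py <<'E'
import numpy as np, cv2
from workcell import manip
from scipy.spatial.transform import Rotation as Ro
def shot(n):
    o=manip.get_obs(); c=manip.camera(n)
    if n=="wrist":
        T=np.eye(4);T[:3,:3]=Ro.from_quat(o["ee_rot"]).as_matrix();T[:3,3]=o["position"]
        M=T@np.array(c["mount"]); c["Rw"]=M[:3,:3]; c["tw"]=M[:3,3]
    else:
        R=np.array(c["R"]);c["Rw"]=R.T;c["tw"]=-R.T@np.array(c["t"])
    return c
def cloud(c):
    K=np.array(c["intrinsics"]);d=c["depth"];v,u=np.mgrid[:480,:640]
    p=np.stack([(u-K[0,2])/K[0,0]*d,(v-K[1,2])/K[1,1]*d,d],-1)
    return p@c["Rw"].T+c["tw"]
def save(c,n,crop=None,s=1):
    im=c["pixels"][:,:,::-1]
    if crop: im=im[crop[1]:crop[3],crop[0]:crop[2]]
    cv2.imwrite("pics/"+n,cv2.resize(im,None,fx=s,fy=s,interpolation=cv2.INTER_CUBIC))
def onplane(c,uv,z):
    K=np.array(c["intrinsics"]);r=c["Rw"]@np.array([(uv[0]-K[0,2])/K[0,0],(uv[1]-K[1,2])/K[1,1],1])
    return c["tw"]+r*(z-c["tw"][2])/r[2]
E
python3 - <<'E'
from h import *
print(manip.tcp_to_tips); o=manip.get_obs(); print(o["position"],o["ee_rot"],o["grip_width"],o["clock"])
print(Ro.from_quat(o["ee_rot"]).as_matrix().round(3))
names="ebony_small ebony_medium ebony_large boxwood_medium boxwood_large box_small box_medium box_large weight card".split()
for n in ("scene","side"):
    c=shot(n); save(c,n+"0.png"); P=cloud(c); print(n,c["tw"].round(3))
    for q in names:
        for r in manip.spot_point(c,q)[:3]:
            u,v=map(int,np.round(r["centre"])); print(q,[u,v],round(r["confidence"],2),P[v,u].round(3) if 0<=v<480 and 0<=u<640 else '')
E
```

```text
0.017
[ 6.24649316e-01 -5.10752084e-05  2.47529182e-01] [ 0.5003742  -0.50033918  0.49967869 -0.49960742] 1.0004572353134242 0.0
[[-0.    -0.001  1.   ]
 [-1.    -0.    -0.   ]
 [ 0.    -1.    -0.001]]
scene [ 1.11  -0.142  0.962]
ebony_medium [281, 264] 0.84 [ 0.517 -0.071  0.017]
ebony_large [178, 243] 0.85 [ 0.395 -0.299  0.017]
boxwood_medium [384, 224] 0.67 [0.47  0.201 0.019]
boxwood_large [226, 256] 0.69 [ 0.462 -0.192  0.017]
boxwood_large [382, 306] 0.62 [0.675 0.125 0.003]
box_small [273, 326] 0.97 [ 0.66  -0.121  0.004]
box_medium [150, 313] 0.94 [ 0.559 -0.379  0.004]
box_large [383, 307] 0.72 [0.678 0.126 0.005]
weight [385, 168] 0.82 [0.29  0.268 0.017]
weight [446, 188] 0.71 [0.413 0.387 0.035]
weight [412, 193] 0.65 [0.394 0.304 0.019]
card [462, 240] 0.85 [0.555 0.375 0.003]
side [0.338 0.981 0.731]
ebony_small [320, 280] 0.53 [ 0.471  0.087 -0.   ]
ebony_medium [317, 232] 0.89 [ 0.499 -0.061  0.007]
ebony_large [384, 182] 0.95 [ 0.374 -0.286  0.01 ]
boxwood_medium [318, 322] 0.89 [0.455 0.212 0.009]
boxwood_large [347, 206] 0.83 [ 0.45  -0.19  -0.004]
boxwood_large [318, 279] 0.53 [0.474 0.088 0.003]
box_small [253, 211] 0.81 [ 0.653 -0.127  0.002]
box_medium [317, 160] 0.57 [ 0.551 -0.394 -0.002]
box_medium [320, 278] 0.33 [0.471 0.085 0.003]
box_large [212, 284] 0.92 [0.668 0.132 0.002]
weight [430, 368] 0.96 [0.266 0.299 0.019]
weight [338, 418] 0.93 [0.394 0.423 0.029]
weight [414, 402] 0.85 [0.289 0.376 0.026]
card [239, 397] 0.96 [0.55  0.384 0.   ]
```

View pics/scene0.png

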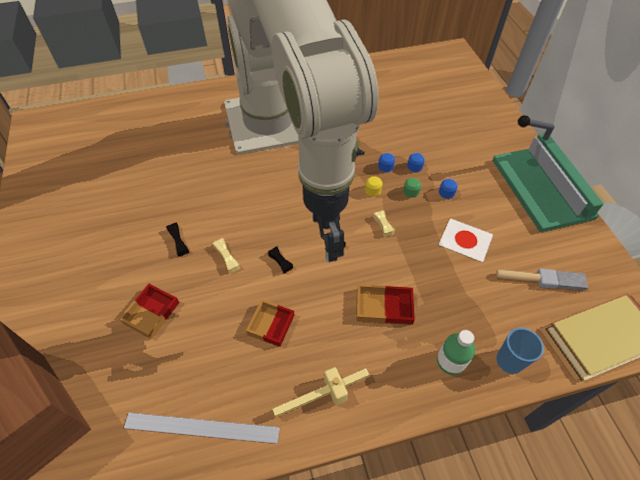

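View pics/side0.png

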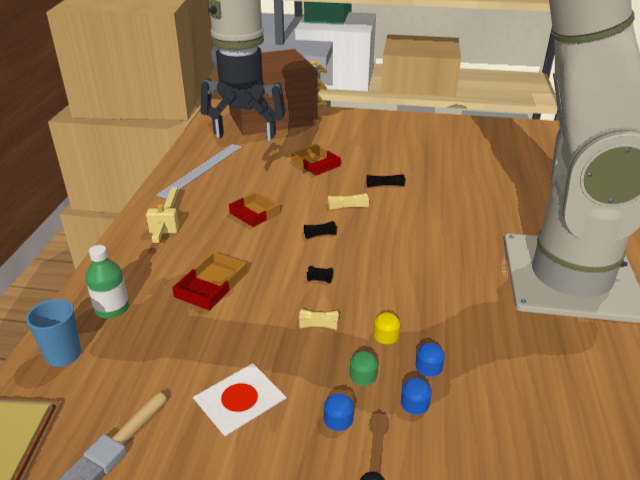

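The scene view shows black keys at (178,239) and (281,260). The third is hidden by the gripper and shows in the side view at (320,274). Boxes are at (150,310), (270,324) and (386,305). Of the weight-shaped things, green is at (412,188), yellow at (374,186) and blue at (387,162), (416,162) and (448,188). The green one fits, and the side view has it at (364,367). Next I fit the poses by colour and height.

```bash
cat >> h.py <<'E'
def fit(P,m,c0,r=0.09,ztop=True):
    q=P[m & (np.hypot(P[...,0]-c0[0],P[...,1]-c0[1])<r)]
    if len(q)<15: return None
    z=np.percentile(q[:,2],90)
    if ztop: q=q[q[:,2]>z-0.006]
    (cx,cy),(w,h),a=cv2.minAreaRect((q[:,:2]*1000).astype(np.float32))
    if w<h: w,h,a=h,w,a+90
    return dict(xy=(round(cx/1000,4),round(cy/1000,4)),L=round(w,1),W=round(h,1),yaw=round((a+90)%180-90,1),ztop=round(float(z),4),n=len(q))
def masks(c):
    H=cv2.cvtColor(c["pixels"],cv2.COLOR_RGB2HSV).astype(int);h,s,v=H[...,0],H[...,1],H[...,2];z=cloud(c)[...,2];ok=c["depth"]>0
    k=np.ones((3,3),np.uint8)
    d=dict(black=ok&(v<60)&(z>0.004)&(z<0.03),rim=ok&(z>0.016)&(z<0.035)&(s>100),red=ok&((h<6)|(h>174))&(s>180)&(v>150)&(z<0.01),
     white=ok&(z<0.01)&(s<40)&(v>170),green=ok&(h>45)&(h<85)&(s>100)&(z>0.006)&(z<0.06))
    return d
E
python3 - <<'E'
from h import *
for n in ("scene","side"):
    c=shot(n);P=cloud(c);m=masks(c)
    for k,q,c0,r in [("black","s",(.471,.086),.06),("black","m",(.51,-.066),.07),("black","l",(.385,-.292),.08),
      ("rim","boxA",(.657,-.124),.085),("rim","boxB",(.555,-.386),.085),("rim","boxC",(.673,.129),.1),("white","card",(.55,.38),.09),("red","disc",(.55,.38),.06),("green","wt",(.39,.304),.05)]:
        print(n,q,fit(P,m[k],c0,r,k not in("white","red")))
E
```

```text
scene s None
scene m {'xy': (0.4999, -0.0713), 'L': 68.6, 'W': 25.4, 'yaw': 24.1, 'ztop': 0.0192, 'n': 214}
scene l {'xy': (0.3771, -0.3009), 'L': 92.3, 'W': 24.9, 'yaw': 12.1, 'ztop': 0.0194, 'n': 239}
scene boxA {'xy': (0.6544, -0.1261), 'L': 82.4, 'W': 78.8, 'yaw': -36.0, 'ztop': 0.0251, 'n': 363}
scene boxB {'xy': (0.557, -0.3785), 'L': 101.1, 'W': 83.0, 'yaw': -42.6, 'ztop': 0.0249, 'n': 437}
scene boxC {'xy': (0.6756, 0.1286), 'L': 124.2, 'W': 83.4, 'yaw': 70.9, 'ztop': 0.0254, 'n': 454}
scene card {'xy': (0.5535, 0.3855), 'L': 111.0, 'W': 96.2, 'yaw': 48.1, 'ztop': 0.0039, 'n': 1001}
scene disc {'xy': (0.5533, 0.3857), 'L': 50.7, 'W': 49.2, 'yaw': 80.4, 'ztop': 0.004, 'n': 283}
scene wt {'xy': (0.377, 0.3101), 'L': 35.1, 'W': 34.4, 'yaw': -40.3, 'ztop': 0.0395, 'n': 97}
side s {'xy': (0.4727, 0.08), 'L': 48.0, 'W': 30.5, 'yaw': -1.2, 'ztop': 0.0167, 'n': 205}
side m {'xy': (0.4957, -0.0703), 'L': 67.7, 'W': 33.5, 'yaw': 22.8, 'ztop': 0.0166, 'n': 225}
side l {'xy': (0.372, -0.2987), 'L': 88.7, 'W': 35.9, 'yaw': 10.3, 'ztop': 0.0159, 'n': 232}
side boxA {'xy': (0.6491, -0.1246), 'L': 87.0, 'W': 83.1, 'yaw': -38.9, 'ztop': 0.0224, 'n': 336}
side boxB {'xy': (0.5519, -0.3776), 'L': 106.5, 'W': 87.8, 'yaw': -43.4, 'ztop': 0.0224, 'n': 272}
side boxC {'xy': (0.6704, 0.1291), 'L': 130.4, 'W': 83.7, 'yaw': 71.1, 'ztop': 0.0228, 'n': 652}
side card {'xy': (0.55, 0.3831), 'L': 113.1, 'W': 95.5, 'yaw': 47.9, 'ztop': 0.0018, 'n': 2577}
side disc {'xy': (0.5501, 0.3836), 'L': 53.1, 'W': 51.5, 'yaw': -76.1, 'ztop': 0.0021, 'n': 760}
side wt {'xy': (0.3685, 0.3138), 'L': 38.2, 'W': 36.1, 'yaw': -40.3, 'ztop': 0.0375, 'n': 360}
```

```bash
cat >> h.py <<'E'
def ang():
    z=Ro.from_quat(manip.get_obs()["ee_rot"]).as_matrix()[:,2]; return np.degrees(np.arctan2(z[1],z[0]))
def go(x,y,z,jaw=None):
    "offset (mm) in tool axes and yaw to reach TCP x,y,z; jaw=direction (deg, mod 180) of jaw axis"
    o=manip.get_obs();R=Ro.from_quat(o["ee_rot"]).as_matrix();a=ang()
    off=R.T@(np.array([x,y,z])-o["position"])
    yaw=0 if jaw is None else -((jaw-a+90)%180-90)
    print("offset",(off).round(4),"yaw",round(yaw,1),"| pos",np.round(o["position"],4),"ang",round(a,1),"w",round(o["grip_width"],3),"F",np.round(o["ft_force"],1),"t",round(o["clock"],2),"j7",round(o["joint_pos"][6],2))
E
python3 - <<'E'
from h import *
go(.47,.083,.20,89)
c=shot("scene");P=cloud(c)
H=cv2.cvtColor(c["pixels"],cv2.COLOR_RGB2HSV).astype(int)
dr=((H[...,0]<6)|(H[...,0]>174))&(H[...,1]>180)&(c["depth"]>0)
for n,x,y in (("A",.652,-.1255),("B",.5545,-.378),("C",.673,.129)):
    q=P[dr&(np.hypot(P[...,0]-x,P[...,1]-y)<.075)];d=q[:,:2].mean(0)-[x,y];print(n,len(q),np.degrees(np.arctan2(d[1],d[0])))
E
```

```text
offset [-0.083   0.0483 -0.155 ] yaw -89.0 | pos [0.625  0.     0.2483] ang 0.0 w 1.002 F [-0.1  0.4  0.3] t 1.2 j7 -0.09
A 656 50.84201354827823
B 852 137.41531387688954
C 1024 69.73642641244915
```

move_arm([
  {"offset": [-0.083,0.048,-0.155],"yaw": -89,"jaw": 0},
  {"offset": [-0.083,0.048,-0.155],"yaw": -89,"jaw": 0},
  {"offset": [-0.083,0.048,-0.155],"yaw": -89,"jaw": 0},
  {"offset": [-0.083,0.048,-0.155],"yaw": -89,"jaw": 0},
  {"offset": [-0.083,0.048,-0.155],"yaw": -89,"jaw": 0},
  {"offset": [-0.083,0.048,-0.155],"yaw": -89,"jaw": 0},
  {"offset": [-0.083,0.048,-0.155],"yaw": -89,"jaw": 0},
  {"offset": [-0.083,0.048,-0.155],"yaw": -89,"jaw": 0},
  {"offset": [-0.083,0.048,-0.155],"yaw": -89,"jaw": 0},
  {"offset": [-0.083,0.048,-0.155],"yaw": -89,"jaw": 0},
], squeeze=40)

```text
clock: 2.08
position: [0.47, 0.0831, 0.2005]
ee_rot: [-0.698, 0.111, -0.111, 0.698]
ft_force: [-0.4, -0.0, 0.4]
grip_width: 0.998
```

```bash
python3 - <<'E'
from h import *
go(.47,.083,.20,89)
c=shot("wrist");save(c,"w1.png");P=cloud(c);m=masks(c);print(c["tw"])
print(fit(P,m["black"],(.47,.083),.06))
print(manip.spot_point(c,"ebony_small")[:1],[onplane(c,r["centre"],0.0) for r in manip.spot_point(c,"ebony_small")[:1]])
E
```

```text
offset [-0.      0.0005 -0.0001] yaw -17.0 | pos [0.47   0.0831 0.2005] ang 72.0 w 0.998 F [-0.4 -0.   0.4] t 2.08 j7 0.98
[0.39951324 0.10606473 0.32638429]
{'xy': (0.4742, 0.0781), 'L': 46.3, 'W': 25.2, 'yaw': -0.3, 'ztop': 0.0192, 'n': 1367}
[{'centre': [318.7, 218.1], 'confidence': 0.7}] [array([0.47518032, 0.08020288, 0.        ])]
```

View pics/w1.png

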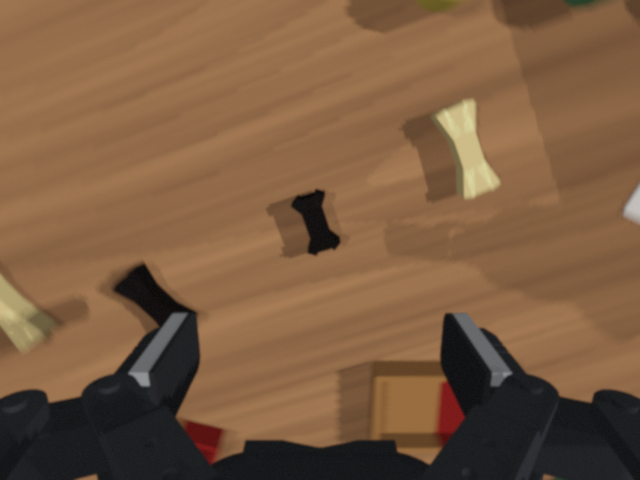

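Wrist view: the shortest black key is centred at (317,220). The middle black key is at (150,290), and the pale key is at (467,150).

```bash
python3 -c "
from h import *
go(.474,.079,.021,90)"
```

```text
offset [ 0.005   0.1794 -0.0025] yaw -18.6 | pos [0.47   0.083  0.2004] ang 71.4 w 1.002 F [-0.3 -0.9 -0.9] t 2.23 j7 0.97
```

move_arm([
  {"offset": [0.005,0.04,-0.0025],"yaw": -18.6,"jaw": 60},
  {"offset": [0.005,0.08,-0.0025],"yaw": -18.6,"jaw": 60},
  {"offset": [0.005,0.11,-0.0025],"yaw": -18.6,"jaw": 60},
  {"offset": [0.005,0.14,-0.0025],"yaw": -18.6,"jaw": 60},
  {"offset": [0.005,0.16,-0.0025],"yaw": -18.6,"jaw": 60},
  {"offset": [0.005,0.179,-0.0025],"yaw": -18.6,"jaw": 60},
  {"offset": [0.005,0.179,-0.0025],"yaw": -18.6,"jaw": 60},
  {"offset": [0.005,0.179,-0.0025],"yaw": -18.6,"jaw": 60},
])

```text
clock: 2.9
position: [0.4735, 0.079, 0.0212]
ee_rot: [0.707, -0.001, 0.0, -0.707]
ft_force: [-0.1, -0.5, 0.1]
grip_width: 0.764
```

```bash
python3 -c "
from h import *
go(.474,.079,.021,90)
c=shot('wrist');save(c,'w2.png')"
```

```text
offset [ 0.0005  0.0002 -0.    ] yaw -0.1 | pos [0.4735 0.079  0.0212] ang 89.9 w 0.764 F [-0.1 -0.5  0.1] t 2.9 j7 1.23
```

View pics/w2.png

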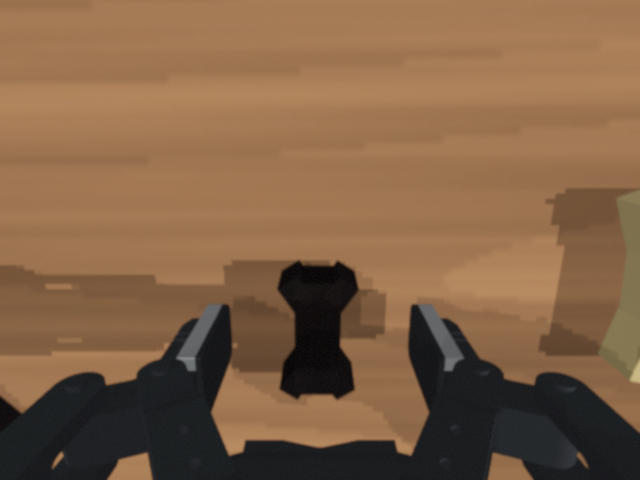

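Fingers at (205,335) and (435,335) straddle the key's waist at (318,330), so it is centred. I close.

move_arm([
  {"offset": [0,0,0],"yaw": 0,"jaw": 255},
  {"offset": [0,0,0],"yaw": 0,"jaw": 255},
  {"offset": [0,0,0],"yaw": 0,"jaw": 255},
  {"offset": [0,0,0],"yaw": 0,"jaw": 255},
  {"offset": [0,0,0],"yaw": 0,"jaw": 255},
  {"offset": [0,0,0],"yaw": 0,"jaw": 255},
  {"offset": [0,0,0],"yaw": 0,"jaw": 255},
  {"offset": [0,0,0],"yaw": 0,"jaw": 255},
])

```text
clock: 3.62
position: [0.475, 0.0793, 0.023]
ee_rot: [-0.707, 0.0, -0.001, 0.707]
ft_force: [-1.7, -1.0, 6.1]
grip_width: 0.174
```

move_arm([
  {"offset": [0,-0.03,0],"yaw": 0,"jaw": 255},
  {"offset": [0,-0.07,0],"yaw": 0,"jaw": 255},
  {"offset": [0,-0.11,0],"yaw": 0,"jaw": 255},
  {"offset": [0,-0.13,0],"yaw": 0,"jaw": 255},
  {"offset": [0,-0.13,0],"yaw": 0,"jaw": 255},
])

```text
clock: 4.03
position: [0.4774, 0.0798, 0.1584]
ee_rot: [-0.707, -0.003, -0.005, 0.708]
ft_force: [0.1, 0.6, -0.0]
grip_width: 0.174
```

```bash
python3 -c "
from h import *
# box A x-dir ~52.5 -> jaw along box y = -37.5
go(.655,-.1255,.15,-37.5)"
```

```text
offset [ 0.178   0.0099 -0.2049] yaw -52.6 | pos [0.4774 0.0798 0.1584] ang 89.9 w 0.174 F [ 0.1  0.6 -0. ] t 4.03 j7 1.28
```

move_arm([
  {"offset": [0.178,0.0,-0.205],"yaw": 70,"jaw": 255},
  {"offset": [0.178,0.0,-0.205],"yaw": 70,"jaw": 255},
  {"offset": [0.178,0.0,-0.205],"yaw": 70,"jaw": 255},
  {"offset": [0.178,0.0,-0.205],"yaw": 70,"jaw": 255},
  {"offset": [0.178,0.0,-0.205],"yaw": 70,"jaw": 255},
  {"offset": [0.178,0.0,-0.205],"yaw": 70,"jaw": 255},
  {"offset": [0.178,0.0,-0.205],"yaw": 70,"jaw": 255},
  {"offset": [0.178,0.0,-0.205],"yaw": 70,"jaw": 255},
  {"offset": [0.178,0.0,-0.205],"yaw": 70,"jaw": 255},
  {"offset": [0.178,0.0,-0.205],"yaw": 70,"jaw": 255},
])

```text
clock: 4.87
position: [0.6547, -0.126, 0.1589]
ee_rot: [-0.575, 0.406, -0.411, 0.58]
ft_force: [0.0, 0.5, 0.7]
grip_width: 0.172
```

```bash
python3 - <<'E'
from h import *
go(.655,-.1255,.15,-37.5)
c=shot("wrist");P=cloud(c);m=masks(c);print(fit(P,m["rim"],(.655,-.1255),.085)); save(c,"w3.png")
r=manip.spot_point(c,"box_small")[:1]; print(r,[onplane(c,x["centre"],0.005) for x in r])
E
```

```text
offset [-0.0004  0.0089  0.0004] yaw 56.9 | pos [ 0.6547 -0.126   0.1589] ang 19.4 w 0.172 F [0.  0.5 0.7] t 4.87 j7 0.49
{'xy': (0.6522, -0.1269), 'L': 80.5, 'W': 78.3, 'yaw': -35.8, 'ztop': 0.0252, 'n': 2965}
[{'centre': [320.7, 221.3], 'confidence': 0.87}] [array([ 0.65553379, -0.12250283,  0.005     ])]
```

move_arm([
  {"offset": [-0.001,0.01,-0.001],"yaw": 55.5,"jaw": 255},
  {"offset": [-0.001,0.02,-0.001],"yaw": 55.5,"jaw": 255},
  {"offset": [-0.001,0.03,-0.001],"yaw": 55.5,"jaw": 255},
  {"offset": [-0.001,0.04,-0.001],"yaw": 55.5,"jaw": 255},
  {"offset": [-0.001,0.05,-0.001],"yaw": 55.5,"jaw": 255},
  {"offset": [-0.001,0.06,-0.001],"yaw": 55.5,"jaw": 255},
  {"offset": [-0.001,0.07,-0.001],"yaw": 55.5,"jaw": 255},
  {"offset": [-0.001,0.08,-0.001],"yaw": 55.5,"jaw": 255},
  {"offset": [-0.001,0.09,-0.001],"yaw": 55.5,"jaw": 255},
  {"offset": [-0.001,0.09,-0.001],"yaw": 55.5,"jaw": 255},
])

```text
clock: 5.8
position: [0.6528, -0.1243, 0.0667]
ee_rot: [0.322, -0.628, 0.629, -0.326]
ft_force: [-1.3, 0.3, 0.0]
grip_width: 0.178
```

```bash
python3 - <<'E'
from h import *
go(.653,-.1265,.0295,-36)
c=shot("wrist");save(c,"w4.png")
E
```

```text
offset [0.0019 0.0372 0.0013] yaw 0.6 | pos [ 0.6528 -0.1243  0.0667] ang -35.4 w 0.178 F [-1.3  0.3  0. ] t 5.8 j7 -0.39
```

View pics/w4.png

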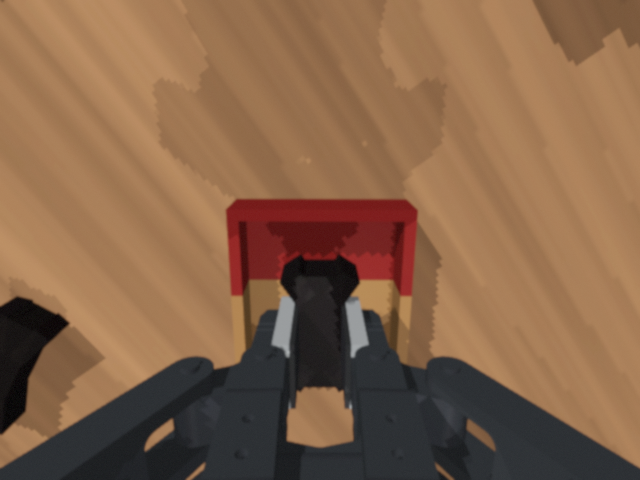

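The key is held level over the small box (rim x 230–415, key at x 320), lined up with the box's red-to-brown axis. I lower it.

move_arm([
  {"offset": [0.002,0.012,0.001],"yaw": 0.6,"jaw": 255},
  {"offset": [0.002,0.022,0.001],"yaw": 0.6,"jaw": 255},
  {"offset": [0.002,0.03,0.001],"yaw": 0.6,"jaw": 255},
  {"offset": [0.002,0.034,0.001],"yaw": 0.6,"jaw": 255},
  {"offset": [0.002,0.037,0.001],"yaw": 0.6,"jaw": 255},
  {"offset": [0.002,0.038,0.001],"yaw": 0.6,"jaw": 255},
  {"offset": [0.002,0.038,0.001],"yaw": 0.6,"jaw": 255},
])

```text
clock: 6.43
position: [0.6533, -0.1266, 0.0299]
ee_rot: [0.319, -0.63, 0.631, -0.323]
ft_force: [0.5, 0.5, 0.0]
grip_width: 0.174
```

move_arm([
  {"offset": [0,0.001,0],"yaw": 0,"jaw": 255},
  {"offset": [0,0.002,0],"yaw": 0,"jaw": 255},
  {"offset": [0,0.002,0],"yaw": 0,"jaw": 255},
  {"offset": [0,0.002,0],"yaw": 0,"jaw": 255},
])

```text
clock: 6.77
position: [0.6537, -0.1266, 0.0283]
ee_rot: [0.318, -0.629, 0.631, -0.324]
ft_force: [0.8, 0.5, 1.5]
grip_width: 0.175
```

move_arm([
  {"offset": [0,0,0],"yaw": 0,"jaw": 175},
  {"offset": [0,0,0],"yaw": 0,"jaw": 175},
  {"offset": [0,0,0],"yaw": 0,"jaw": 175},
  {"offset": [0,-0.01,0],"yaw": 0,"jaw": 175},
  {"offset": [0,-0.03,0],"yaw": 0,"jaw": 175},
  {"offset": [0,-0.07,0],"yaw": 0,"jaw": 175},
  {"offset": [0,-0.11,0],"yaw": 0,"jaw": 60},
  {"offset": [0,-0.15,0],"yaw": 0,"jaw": 60},
  {"offset": [0,-0.17,0],"yaw": 0,"jaw": 60},
])

```text
clock: 7.52
position: [0.6538, -0.1275, 0.205]
ee_rot: [0.316, -0.628, 0.632, -0.326]
ft_force: [0.5, 0.4, 0.8]
grip_width: 0.729
```

```bash
python3 - <<'E'
from h import *
c=shot("wrist");save(c,"w5.png");P=cloud(c);m=masks(c)
print("small",fit(P,m["black"],(.653,-.1265),.04));print("box",fit(P,m["rim"],(.653,-.1265),.085))
print("med",fit(P,m["black"],(.498,-.071),.06))
go(.499,-.071,.12,-66)
E
```

```text
small {'xy': (0.6537, -0.1266), 'L': 47.0, 'W': 25.9, 'yaw': 54.1, 'ztop': 0.0244, 'n': 1418}
box {'xy': (0.6519, -0.1266), 'L': 80.3, 'W': 78.6, 'yaw': -35.7, 'ztop': 0.0253, 'n': 3017}
med {'xy': (0.4982, -0.0713), 'L': 67.8, 'W': 27.4, 'yaw': 22.2, 'ztop': 0.0192, 'n': 2092}
offset [ 0.0468  0.0848 -0.1606] yaw 30.0 | pos [ 0.6549 -0.1277  0.2076] ang -36.0 w 0.764 F [ 0.7 -0.8  4.3] t 7.57 j7 -0.42
```

View pics/w5.png

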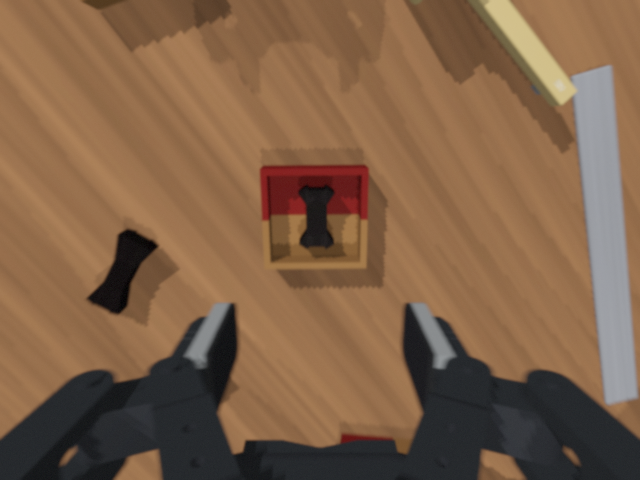

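The small key lies flat in the small box (318,217). The middle black key is at (123,271). I go to it directly.

move_arm([
  {"offset": [0.047,0.085,-0.161],"yaw": 31,"jaw": 60},
  {"offset": [0.047,0.085,-0.161],"yaw": 31,"jaw": 60},
  {"offset": [0.047,0.085,-0.161],"yaw": 31,"jaw": 60},
  {"offset": [0.047,0.085,-0.161],"yaw": 31,"jaw": 60},
  {"offset": [0.047,0.085,-0.161],"yaw": 31,"jaw": 60},
  {"offset": [0.047,0.085,-0.161],"yaw": 31,"jaw": 60},
  {"offset": [0.047,0.085,-0.161],"yaw": 31,"jaw": 60},
  {"offset": [0.047,0.085,-0.161],"yaw": 31,"jaw": 60},
])

```text
clock: 8.23
position: [0.4997, -0.0712, 0.1208]
ee_rot: [0.134, -0.692, 0.694, -0.148]
ft_force: [0.1, 0.7, 1.1]
grip_width: 0.759
```

```bash
python3 - <<'E'
from h import *
c=shot("wrist");P=cloud(c);m=masks(c)
print("med",fit(P,m["black"],(.498,-.071),.06))
go(.498,-.071,.023,-67)
E
```

```text
med {'xy': (0.4981, -0.0713), 'L': 66.5, 'W': 26.8, 'yaw': 22.4, 'ztop': 0.0192, 'n': 3670}
offset [ 0.0035  0.0977 -0.0018] yaw 0.0 | pos [ 0.4999 -0.0714  0.1208] ang -67.0 w 0.765 F [ 0.1  0.4 -0.9] t 8.28 j7 -1.06
```

move_arm([
  {"offset": [0.0035,0.035,-0.002],"yaw": 0.5,"jaw": 60},
  {"offset": [0.0035,0.065,-0.002],"yaw": 0.5,"jaw": 60},
  {"offset": [0.0035,0.085,-0.002],"yaw": 0.5,"jaw": 60},
  {"offset": [0.0035,0.097,-0.002],"yaw": 0.5,"jaw": 60},
  {"offset": [0.0035,0.098,-0.002],"yaw": 0.5,"jaw": 60},
  {"offset": [0.0035,0.098,-0.002],"yaw": 0.5,"jaw": 60},
])

```text
clock: 8.78
position: [0.4984, -0.0714, 0.0226]
ee_rot: [0.131, -0.692, 0.695, -0.145]
ft_force: [-0.5, -0.8, 0.0]
grip_width: 0.765
```

move_arm([
  {"offset": [0,0,0],"yaw": 0,"jaw": 255},
  {"offset": [0,0,0],"yaw": 0,"jaw": 255},
  {"offset": [0,0,0],"yaw": 0,"jaw": 255},
  {"offset": [0,0,0],"yaw": 0,"jaw": 255},
  {"offset": [0,0,0],"yaw": 0,"jaw": 255},
  {"offset": [0,0,0],"yaw": 0,"jaw": 255},
  {"offset": [0,0,0],"yaw": 0,"jaw": 255},
  {"offset": [0,0,0],"yaw": 0,"jaw": 255},
])

```text
clock: 9.45
position: [0.499, -0.0713, 0.0235]
ee_rot: [0.131, -0.692, 0.695, -0.145]
ft_force: [-0.9, 0.5, 5.8]
grip_width: 0.176
```

move_arm([
  {"offset": [0,-0.03,0],"yaw": 0,"jaw": 255},
  {"offset": [0,-0.07,0],"yaw": 0,"jaw": 255},
  {"offset": [0,-0.11,0],"yaw": 0,"jaw": 255},
  {"offset": [0,-0.13,0],"yaw": 0,"jaw": 255},
  {"offset": [0,-0.13,0],"yaw": 0,"jaw": 255},
])

```text
clock: 9.87
position: [0.4989, -0.0715, 0.1587]
ee_rot: [0.128, -0.692, 0.695, -0.148]
ft_force: [0.5, -0.2, 0.3]
grip_width: 0.173
```

```bash
python3 - <<'E'
from h import *
go(.555,-.378,.15,47)
E
```

```text
offset [0.0656 0.0101 0.3045] yaw 65.5 | pos [ 0.4989 -0.0715  0.1587] ang -67.5 w 0.173 F [ 0.5 -0.2  0.3] t 9.87 j7 -1.09
```

move_arm([
  {"offset": [0.066,0.0,0.304],"yaw": 65.5,"jaw": 255},
  {"offset": [0.066,0.0,0.304],"yaw": 65.5,"jaw": 255},
  {"offset": [0.066,0.0,0.304],"yaw": 65.5,"jaw": 255},
  {"offset": [0.066,0.0,0.304],"yaw": 65.5,"jaw": 255},
  {"offset": [0.066,0.0,0.304],"yaw": 65.5,"jaw": 255},
  {"offset": [0.066,0.0,0.304],"yaw": 65.5,"jaw": 255},
  {"offset": [0.066,0.0,0.304],"yaw": 65.5,"jaw": 255},
  {"offset": [0.066,0.0,0.304],"yaw": 65.5,"jaw": 255},
  {"offset": [0.066,0.0,0.304],"yaw": 65.5,"jaw": 255},
  {"offset": [0.066,0.0,0.304],"yaw": 65.5,"jaw": 255},
])

```text
clock: 10.7
position: [0.5533, -0.3792, 0.159]
ee_rot: [0.271, 0.66, -0.653, -0.253]
ft_force: [-1.0, -0.3, -1.0]
grip_width: 0.174
```

```bash
python3 - <<'E'
from h import *
c=shot("wrist");P=cloud(c);m=masks(c);f=fit(P,m["rim"],(.555,-.378),.085);print(f); save(c,"w6.png")
r=manip.spot_point(c,"box_medium")[:1]; print(r,[onplane(c,x["centre"],0.005) for x in r])
go(*f["xy"],.06,f["yaw"]+90)
E
```

```text
{'xy': (0.5552, -0.3786), 'L': 100.3, 'W': 80.4, 'yaw': -42.8, 'ztop': 0.0251, 'n': 3703}
[{'centre': [320.5, 232.6], 'confidence': 0.66}] [array([ 0.55392525, -0.3765785 ,  0.005     ])]
offset [0.     0.0993 0.0026] yaw 0.0 | pos [ 0.5541 -0.3769  0.1593] ang -132.8 w 0.174 F [ 0.1  1.  -0.4] t 10.8 j7 -1.55
```

View pics/w6.png

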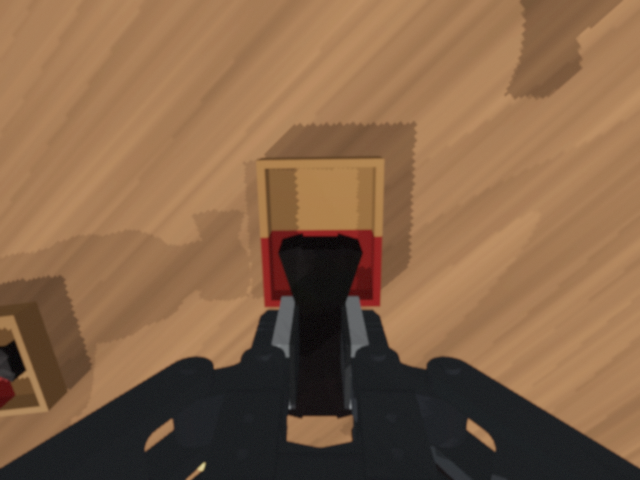

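The middle key is held straight, and the medium box (258–384, 158–306) is centred on x≈320. I lower it.

move_arm([
  {"offset": [0,0.035,0.002],"yaw": 0,"jaw": 255},
  {"offset": [0,0.065,0.002],"yaw": 0,"jaw": 255},
  {"offset": [0,0.09,0.002],"yaw": 0,"jaw": 255},
  {"offset": [0,0.105,0.002],"yaw": 0,"jaw": 255},
  {"offset": [0,0.115,0.002],"yaw": 0,"jaw": 255},
  {"offset": [0,0.122,0.002],"yaw": 0,"jaw": 255},
  {"offset": [0,0.126,0.002],"yaw": 0,"jaw": 255},
  {"offset": [0,0.128,0.002],"yaw": 0,"jaw": 255},
  {"offset": [0,0.128,0.002],"yaw": 0,"jaw": 255},
])

```text
clock: 11.55
position: [0.5568, -0.3784, 0.032]
ee_rot: [0.267, 0.662, -0.654, -0.248]
ft_force: [0.8, 0.2, -0.2]
grip_width: 0.175
```

```bash
python3 - <<'E'
from h import *
go(.5548,-.378,.0285,47)
E
```

```text
offset [0.0018 0.0034 0.0012] yaw 0.2 | pos [ 0.5568 -0.3784  0.032 ] ang -132.8 w 0.175 F [ 0.8  0.2 -0.2] t 11.55 j7 -1.49
```

move_arm([
  {"offset": [0.0018,0.001,0.0012],"yaw": 0,"jaw": 255},
  {"offset": [0.0018,0.002,0.0012],"yaw": 0,"jaw": 255},
  {"offset": [0.0018,0.003,0.0012],"yaw": 0,"jaw": 255},
  {"offset": [0.0018,0.0035,0.0012],"yaw": 0,"jaw": 255},
  {"offset": [0.0018,0.0035,0.0012],"yaw": 0,"jaw": 255},
])

```text
clock: 11.97
position: [0.555, -0.3782, 0.0289]
ee_rot: [0.268, 0.662, -0.654, -0.248]
ft_force: [0.0, -0.3, 2.4]
grip_width: 0.176
```

move_arm([
  {"offset": [0,0,0],"yaw": 0,"jaw": 175},
  {"offset": [0,0,0],"yaw": 0,"jaw": 175},
  {"offset": [0,0,0],"yaw": 0,"jaw": 175},
  {"offset": [0,-0.01,0],"yaw": 0,"jaw": 175},
  {"offset": [0,-0.03,0],"yaw": 0,"jaw": 175},
  {"offset": [0,-0.07,0],"yaw": 0,"jaw": 175},
  {"offset": [0,-0.11,0],"yaw": 0,"jaw": 60},
  {"offset": [0,-0.15,0],"yaw": 0,"jaw": 60},
  {"offset": [0,-0.15,0],"yaw": 0,"jaw": 60},
])

```text
clock: 12.72
position: [0.5526, -0.3812, 0.1885]
ee_rot: [0.272, 0.662, -0.655, -0.244]
ft_force: [0.7, -1.8, 1.4]
grip_width: 0.729
```

```bash
python3 - <<'E'
from h import *
c=shot("wrist");save(c,"w7.png");P=cloud(c);m=masks(c)
print("med",fit(P,m["black"],(.555,-.378),.05));print("box",fit(P,m["rim"],(.555,-.378),.085))
go(.375,-.300,.15,101)
E
```

```text
med {'xy': (0.5545, -0.3769), 'L': 67.3, 'W': 27.2, 'yaw': -42.9, 'ztop': 0.0242, 'n': 2367}
box {'xy': (0.5551, -0.3786), 'L': 100.5, 'W': 80.3, 'yaw': -42.8, 'ztop': 0.0251, 'n': 4002}
offset [0.1852 0.0277 0.0621] yaw -53.8 | pos [ 0.5519 -0.3801  0.1846] ang -132.8 w 0.763 F [ 0.9 -0.5 -1. ] t 12.77 j7 -1.55
```

move_arm([
  {"offset": [0.185,0.028,0.062],"yaw": -54,"jaw": 60},
  {"offset": [0.185,0.028,0.062],"yaw": -54,"jaw": 60},
  {"offset": [0.185,0.028,0.062],"yaw": -54,"jaw": 60},
  {"offset": [0.185,0.028,0.062],"yaw": -54,"jaw": 60},
  {"offset": [0.185,0.028,0.062],"yaw": -54,"jaw": 60},
  {"offset": [0.185,0.028,0.062],"yaw": -54,"jaw": 60},
  {"offset": [0.185,0.028,0.062],"yaw": -54,"jaw": 60},
  {"offset": [0.185,0.028,0.062],"yaw": -54,"jaw": 60},
  {"offset": [0.185,0.028,0.062],"yaw": -54,"jaw": 60},
  {"offset": [0.185,0.028,0.062],"yaw": -54,"jaw": 60},
])

```text
clock: 13.6
position: [0.375, -0.2999, 0.1496]
ee_rot: [0.055, -0.701, 0.706, -0.081]
ft_force: [0.6, 1.1, 0.4]
grip_width: 0.764
```

```bash
python3 - <<'E'
from h import *
c=shot("wrist");save(c,"w8.png");P=cloud(c);m=masks(c)
f=fit(P,m["black"],(.375,-.3),.065);print(f)
go(*f["xy"],.023,f["yaw"]+90)
E
```

```text
{'xy': (0.3745, -0.302), 'L': 90.2, 'W': 27.0, 'yaw': 11.6, 'ztop': 0.0192, 'n': 4105}
offset [0.0055 0.1265 0.0006] yaw -0.6 | pos [ 0.3751 -0.3     0.1496] ang -79.0 w 0.762 F [ 0.1 -0.4  0.2] t 13.65 j7 -0.73
```

View pics/w8.png

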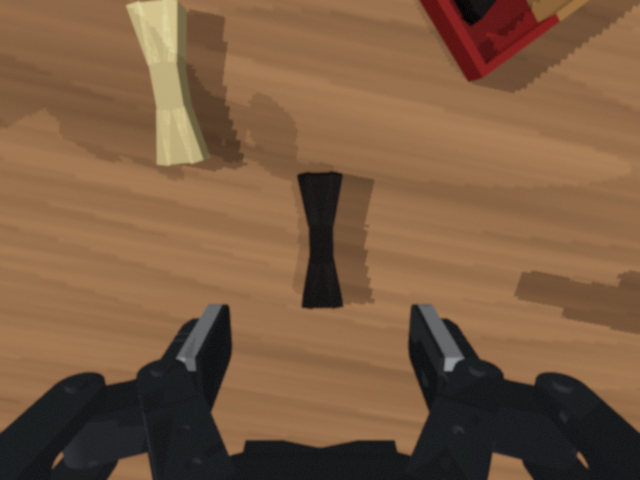

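The longest black key is at (320,240), centred and aligned between the fingers. The pale key is at (170,85), clear of the grip.

move_arm([
  {"offset": [0.0055,0.035,0.001],"yaw": -0.6,"jaw": 60},
  {"offset": [0.0055,0.07,0.001],"yaw": -0.6,"jaw": 60},
  {"offset": [0.0055,0.1,0.001],"yaw": -0.6,"jaw": 60},
  {"offset": [0.0055,0.118,0.001],"yaw": -0.6,"jaw": 60},
  {"offset": [0.0055,0.126,0.001],"yaw": -0.6,"jaw": 60},
  {"offset": [0.0055,0.1265,0.001],"yaw": -0.6,"jaw": 60},
  {"offset": [0.0055,0.1265,0.001],"yaw": -0.6,"jaw": 60},
])

```text
clock: 14.23
position: [0.3747, -0.3027, 0.0234]
ee_rot: [0.058, -0.701, 0.706, -0.084]
ft_force: [-0.1, -0.4, 0.4]
grip_width: 0.766
```

move_arm([
  {"offset": [0,0,0],"yaw": 0,"jaw": 255},
  {"offset": [0,0,0],"yaw": 0,"jaw": 255},
  {"offset": [0,0,0],"yaw": 0,"jaw": 255},
  {"offset": [0,0,0],"yaw": 0,"jaw": 255},
  {"offset": [0,0,0],"yaw": 0,"jaw": 255},
  {"offset": [0,0,0],"yaw": 0,"jaw": 255},
  {"offset": [0,0,0],"yaw": 0,"jaw": 255},
  {"offset": [0,0,0],"yaw": 0,"jaw": 255},
])

```text
clock: 14.9
position: [0.3753, -0.303, 0.0243]
ee_rot: [0.058, -0.701, 0.706, -0.084]
ft_force: [-1.7, 1.0, 7.9]
grip_width: 0.173
```

move_arm([
  {"offset": [0,-0.03,0],"yaw": 0,"jaw": 255},
  {"offset": [0,-0.07,0],"yaw": 0,"jaw": 255},
  {"offset": [0,-0.11,0],"yaw": 0,"jaw": 255},
  {"offset": [0,-0.13,0],"yaw": 0,"jaw": 255},
  {"offset": [0,-0.13,0],"yaw": 0,"jaw": 255},
])

```text
clock: 15.32
position: [0.3722, -0.304, 0.1591]
ee_rot: [0.055, -0.7, 0.707, -0.087]
ft_force: [-0.0, -0.6, -1.2]
grip_width: 0.174
```

```bash
python3 - <<'E'
from h import *
go(.673,.129,.155,-19)
E
```

```text
offset [-0.3808  0.0151 -0.3643] yaw -59.5 | pos [ 0.3722 -0.304   0.1591] ang -78.5 w 0.174 F [-0.  -0.6 -1.2] t 15.32 j7 -0.72
```

move_arm([
  {"offset": [-0.38,0.012,-0.364],"yaw": -59.5,"jaw": 255},
  {"offset": [-0.38,0.012,-0.364],"yaw": -59.5,"jaw": 255},
  {"offset": [-0.38,0.012,-0.364],"yaw": -59.5,"jaw": 255},
  {"offset": [-0.38,0.012,-0.364],"yaw": -59.5,"jaw": 255},
  {"offset": [-0.38,0.012,-0.364],"yaw": -59.5,"jaw": 255},
  {"offset": [-0.38,0.012,-0.364],"yaw": -59.5,"jaw": 255},
  {"offset": [-0.38,0.012,-0.364],"yaw": -59.5,"jaw": 255},
  {"offset": [-0.38,0.012,-0.364],"yaw": -59.5,"jaw": 255},
  {"offset": [-0.38,0.012,-0.364],"yaw": -59.5,"jaw": 255},
  {"offset": [-0.38,0.012,-0.364],"yaw": -59.5,"jaw": 255},
])

```text
clock: 16.15
position: [0.6099, 0.0407, 0.1569]
ee_rot: [0.4, -0.564, 0.586, -0.423]
ft_force: [0.5, -1.2, -0.5]
grip_width: 0.174
```

```bash
python3 - <<'E'
from h import *
go(.673,.129,.155,-19)
E
```

```text
offset [-0.1039  0.0042  0.0312] yaw 0.2 | pos [0.6099 0.0407 0.1569] ang -18.8 w 0.174 F [ 0.5 -1.2 -0.5] t 16.15 j7 -0.41
```

move_arm([
  {"offset": [-0.104,0.002,0.031],"yaw": 0,"jaw": 255},
  {"offset": [-0.104,0.002,0.031],"yaw": 0,"jaw": 255},
  {"offset": [-0.104,0.002,0.031],"yaw": 0,"jaw": 255},
  {"offset": [-0.104,0.002,0.031],"yaw": 0,"jaw": 255},
  {"offset": [-0.104,0.002,0.031],"yaw": 0,"jaw": 255},
  {"offset": [-0.104,0.002,0.031],"yaw": 0,"jaw": 255},
])

```text
clock: 16.65
position: [0.6724, 0.1282, 0.1565]
ee_rot: [0.4, -0.564, 0.586, -0.423]
ft_force: [0.4, -0.8, -0.7]
grip_width: 0.177
```

```bash
python3 - <<'E'
from h import *
c=shot("wrist");P=cloud(c);m=masks(c);f=fit(P,m["rim"],(.673,.129),.085);print(f); save(c,"w9.png")
r=manip.spot_point(c,"box_large")[:1]; print(r,[onplane(c,x["centre"],0.005) for x in r])
go(*f["xy"],.032,f["yaw"]+90)
E
```

```text
{'xy': (0.673, 0.1289), 'L': 123.4, 'W': 80.3, 'yaw': 71.1, 'ztop': 0.0253, 'n': 4142}
[] []
offset [-0.0005  0.1251 -0.0056] yaw -0.0 | pos [0.6725 0.1275 0.1572] ang -18.9 w 0.175 F [-0.3 -0.8  0.6] t 16.75 j7 -0.52
```

View pics/w9.png

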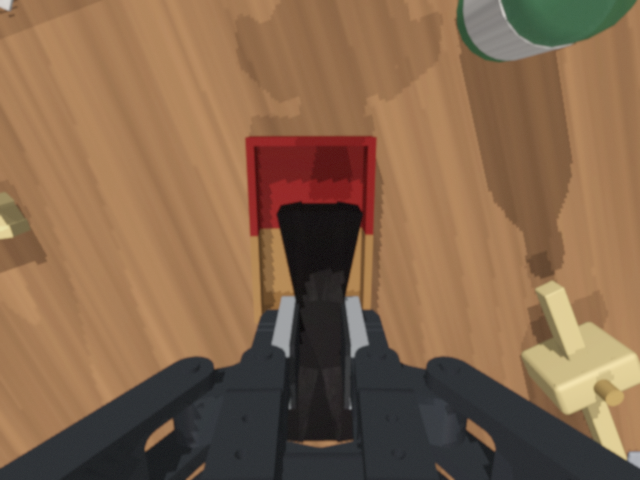

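The longest key is aligned over the large box (248–375). The bottle at (540,30) is clear. I lower it.

move_arm([
  {"offset": [0,0.035,-0.0055],"yaw": 0,"jaw": 255},
  {"offset": [0,0.065,-0.0055],"yaw": 0,"jaw": 255},
  {"offset": [0,0.09,-0.0055],"yaw": 0,"jaw": 255},
  {"offset": [0,0.105,-0.0055],"yaw": 0,"jaw": 255},
  {"offset": [0,0.115,-0.0055],"yaw": 0,"jaw": 255},
  {"offset": [0,0.121,-0.0055],"yaw": 0,"jaw": 255},
  {"offset": [0,0.124,-0.0055],"yaw": 0,"jaw": 255},
  {"offset": [0,0.125,-0.0055],"yaw": 0,"jaw": 255},
  {"offset": [0,0.125,-0.0055],"yaw": 0,"jaw": 255},
])

```text
clock: 17.5
position: [0.6736, 0.1284, 0.0331]
ee_rot: [0.399, -0.564, 0.587, -0.423]
ft_force: [0.3, 0.2, -0.5]
grip_width: 0.172
```

move_arm([
  {"offset": [0,0.001,0],"yaw": 0,"jaw": 255},
  {"offset": [0,0.002,0],"yaw": 0,"jaw": 255},
  {"offset": [0,0.0025,0],"yaw": 0,"jaw": 255},
  {"offset": [0,0.0025,0],"yaw": 0,"jaw": 255},
])

```text
clock: 17.83
position: [0.6738, 0.1285, 0.0309]
ee_rot: [0.399, -0.564, 0.587, -0.423]
ft_force: [-0.0, 0.5, -0.0]
grip_width: 0.177
```

move_arm([
  {"offset": [0,0.001,0],"yaw": 0,"jaw": 255},
  {"offset": [0,0.002,0],"yaw": 0,"jaw": 255},
  {"offset": [0,0.002,0],"yaw": 0,"jaw": 255},
  {"offset": [0,0.002,0],"yaw": 0,"jaw": 255},
])

```text
clock: 18.17
position: [0.6743, 0.1282, 0.0298]
ee_rot: [0.398, -0.564, 0.587, -0.423]
ft_force: [-3.4, -0.4, 6.9]
grip_width: 0.174
```

move_arm([
  {"offset": [0,0,0],"yaw": 0,"jaw": 175},
  {"offset": [0,0,0],"yaw": 0,"jaw": 175},
  {"offset": [0,0,0],"yaw": 0,"jaw": 175},
  {"offset": [0,-0.01,0],"yaw": 0,"jaw": 175},
  {"offset": [0,-0.03,0],"yaw": 0,"jaw": 175},
  {"offset": [0,-0.07,0],"yaw": 0,"jaw": 175},
  {"offset": [0,-0.11,0],"yaw": 0,"jaw": 0},
  {"offset": [0,-0.15,0],"yaw": 0,"jaw": 0},
  {"offset": [0,-0.15,0],"yaw": 0,"jaw": 0},
])

```text
clock: 18.92
position: [0.6707, 0.1298, 0.1901]
ee_rot: [0.394, -0.562, 0.588, -0.428]
ft_force: [1.3, 0.2, 1.8]
grip_width: 0.728
```

```bash
python3 - <<'E'
from h import *
c=shot("wrist");save(c,"w10.png");P=cloud(c);m=masks(c)
print("large",fit(P,m["black"],(.673,.129),.06));print("box",fit(P,m["rim"],(.673,.129),.085))
c=shot("scene");save(c,"scene1.png",(340,130,500,270),4)
P=cloud(c);H=cv2.cvtColor(c["pixels"],cv2.COLOR_RGB2HSV)
for n,lo,hi in(("green",45,85),("blue",105,130),("yellow",25,32)):
    m=((H[...,0]>lo)&(H[...,0]<hi)&(H[...,1]>120)&(P[...,2]>.006)&(P[...,2]<.06)&(np.hypot(P[...,0]-.37,P[...,1]-.3)<.16)).astype(np.uint8)
    k,l,s,ce=cv2.connectedComponentsWithStats(m)
    for i in range(1,k):
        if s[i,4]>40: q=P[l==i]; print(n,ce[i].round(),((q.min(0)+q.max(0))/2).round(3),q[:,2].max().round(3))
go(.373,.313,.20,0)
E
```

```text
large {'xy': (0.6746, 0.1269), 'L': 90.3, 'W': 26.9, 'yaw': 71.3, 'ztop': 0.0243, 'n': 3281}
box {'xy': (0.6728, 0.1282), 'L': 124.7, 'W': 80.3, 'yaw': 71.1, 'ztop': 0.0252, 'n': 4488}
blue [383. 162.] [0.276 0.266 0.024] 0.042
blue [448. 188.] [0.405 0.397 0.025] 0.043
offset [-0.0782 -0.0336 -0.3375] yaw -19.0 | pos [0.6682 0.1294 0.1826] ang -19.0 w 0.893 F [-0.9  0.5 -1. ] t 19.02 j7 -0.53
```

View pics/scene1.png

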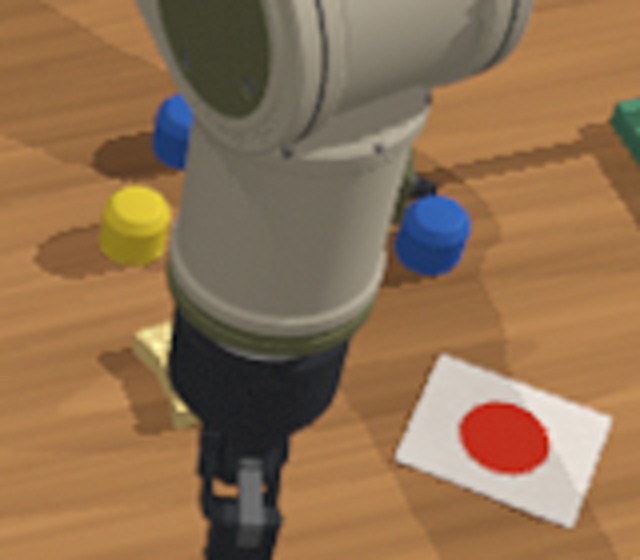

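All three keys measure inside their boxes. In this crop the arm hides the green weight, so I look from the wrist camera above it.

move_arm([
  {"offset": [-0.078,-0.034,-0.3375],"yaw": -19,"jaw": 0},
  {"offset": [-0.078,-0.034,-0.3375],"yaw": -19,"jaw": 0},
  {"offset": [-0.078,-0.034,-0.3375],"yaw": -19,"jaw": 0},
  {"offset": [-0.078,-0.034,-0.3375],"yaw": -19,"jaw": 0},
  {"offset": [-0.078,-0.034,-0.3375],"yaw": -19,"jaw": 0},
  {"offset": [-0.078,-0.034,-0.3375],"yaw": -19,"jaw": 0},
  {"offset": [-0.078,-0.034,-0.3375],"yaw": -19,"jaw": 0},
  {"offset": [-0.078,-0.034,-0.3375],"yaw": -19,"jaw": 0},
  {"offset": [-0.078,-0.034,-0.3375],"yaw": -19,"jaw": 0},
  {"offset": [-0.078,-0.034,-0.3375],"yaw": -19,"jaw": 0},
])

```text
clock: 19.85
position: [0.3689, 0.3152, 0.1998]
ee_rot: [-0.49, 0.484, -0.512, 0.513]
ft_force: [0.3, -0.1, -1.4]
grip_width: 0.997
```

```bash
cat >w.py <<'E'
from h import *
import sys
c=shot("wrist");save(c,sys.argv[1]);P=cloud(c);H=cv2.cvtColor(c["pixels"],cv2.COLOR_RGB2HSV)
for n,lo,hi in(("green",45,85),("blue",105,130),("yellow",25,32)):
    m=((H[...,0]>lo)&(H[...,0]<hi)&(H[...,1]>120)&(P[...,2]>.028)&(P[...,2]<.06)).astype(np.uint8)
    k,l,s,ce=cv2.connectedComponentsWithStats(m)
    for i in range(1,k):
        if s[i,4]>60:
            q=P[l==i]; (x,y),r=cv2.minEnclosingCircle((q[:,:2]*1000).astype(np.float32)); print(n,ce[i].round(),round(x),round(y),"r",round(r,1),q[:,2].max().round(3))
go(.373,.313,.10,0)
E
python3 w.py w11.png
```

```text
blue [351.  97.] 398 400 r 21.6 0.042
blue [193. 166.] 289 354 r 21.3 0.042
blue [174. 269.] 270 278 r 21.0 0.042
offset [ 0.0001  0.0997 -0.0031] yaw 0.3 | pos [0.371  0.3136 0.1997] ang 0.3 w 1.001 F [ 0.3 -0.6  0.4] t 19.9 j7 -0.84
```

View pics/w11.png

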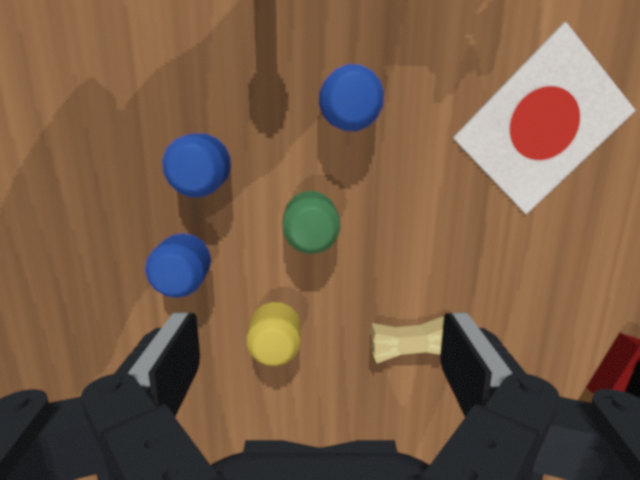

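Wrist view: green weight at (311,222). Look-alikes are blue at (351,97), (196,165) and (179,266), and yellow at (274,335). The green one is meant, because only the green colour fits. The crop below confirms it and measures it.

```bash
python3 - <<'E'
from h import *
c=shot("wrist");save(c,"w12.png",(220,140,400,290),4);P=cloud(c);im=c["pixels"].astype(int);print(im[222,311],P[222,311])
m=(im[...,1]>im[...,0]+25)&(im[...,1]>im[...,2]+15)&(P[...,2]>.028)&(P[...,2]<.06);m[:140]=0;m[300:]=0;m[:,:250]=0;m[:,380:]=0
q=P[m];(x,y),r=cv2.minEnclosingCircle((q[:,:2]*1000).astype(np.float32));print(x,y,r,len(q),q[:,2].max())
t=q[q[:,2]>.038];print(len(t),(t.min(0)+t.max(0))/2)
n=(im[...,0]>im[...,1]+90)&(im[...,0]>im[...,2]+90)&(P[...,2]<.01);n[:,:480]=0;n[200:]=0
d=P[n];(x,y),r2=cv2.minEnclosingCircle((d[:,:2]*1000).astype(np.float32));print("disc",x,y,r2,d.mean(0))
go(.373,.313,.10,0)
E
```

```text
[ 76 128  86] [0.37295357 0.31412992 0.04026715]
370.6063537597656 311.976806640625 20.708263397216797 2450 0.042320644766647764
1362 [0.37020201 0.31075939 0.04016073]
disc 552.0888061523438 383.3368835449219 27.534639358520508 [0.55183922 0.38374005 0.00265854]
offset [-0.001   0.0996 -0.0046] yaw 0.1 | pos [0.3724 0.3126 0.1997] ang 0.1 w 1.005 F [ 1.3 -0.3 -0.4] t 19.95 j7 -0.84
```

View pics/w12.png

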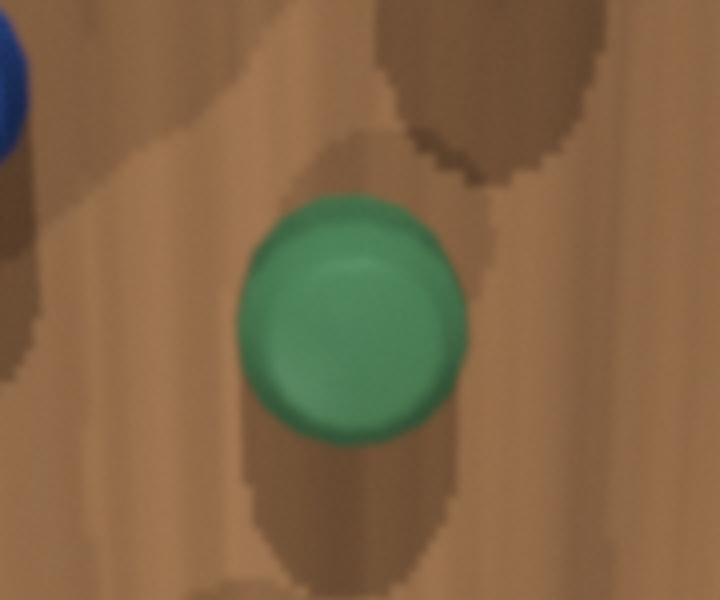

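The crop confirms the green weight, with top centre near (.3705,.3115) and height 40 mm. I descend.

```bash
python3 -c "
from h import *
print(Ro.from_quat(manip.get_obs()['ee_rot']).as_matrix().round(3))
go(.3705,.3115,.025,0)"
```

```text
[[ 0.002  0.051  0.999]
 [-1.    -0.006  0.003]
 [ 0.006 -0.999  0.051]]
offset [ 0.      0.1744 -0.0109] yaw 0.1 | pos [0.3724 0.3126 0.1997] ang 0.1 w 1.005 F [ 1.3 -0.3 -0.4] t 19.95 j7 -0.84
```

move_arm([
  {"offset": [0,0.03,-0.011],"yaw": 0,"jaw": 0},
  {"offset": [0,0.06,-0.011],"yaw": 0,"jaw": 0},
  {"offset": [0,0.09,-0.011],"yaw": 0,"jaw": 0},
  {"offset": [0,0.115,-0.011],"yaw": 0,"jaw": 0},
  {"offset": [0,0.14,-0.011],"yaw": 0,"jaw": 0},
  {"offset": [0,0.16,-0.011],"yaw": 0,"jaw": 0},
  {"offset": [0,0.17,-0.011],"yaw": 0,"jaw": 0},
  {"offset": [0,0.174,-0.011],"yaw": 0,"jaw": 0},
  {"offset": [0,0.174,-0.011],"yaw": 0,"jaw": 0},
  {"offset": [0,0.174,-0.011],"yaw": 0,"jaw": 0},
])

```text
clock: 20.78
position: [0.3711, 0.3116, 0.026]
ee_rot: [0.489, -0.485, 0.514, -0.512]
ft_force: [-0.4, 0.8, 0.4]
grip_width: 1.004
```

move_arm([
  {"offset": [0,0,0],"yaw": 0,"jaw": 255},
  {"offset": [0,0,0],"yaw": 0,"jaw": 255},
  {"offset": [0,0,0],"yaw": 0,"jaw": 255},
  {"offset": [0,0,0],"yaw": 0,"jaw": 255},
  {"offset": [0,0,0],"yaw": 0,"jaw": 255},
  {"offset": [0,0,0],"yaw": 0,"jaw": 255},
  {"offset": [0,0,0],"yaw": 0,"jaw": 255},
  {"offset": [0,0,0],"yaw": 0,"jaw": 255},
])

```text
clock: 21.45
position: [0.3715, 0.312, 0.0271]
ee_rot: [0.488, -0.485, 0.514, -0.512]
ft_force: [-2.8, -2.5, 9.6]
grip_width: 0.493
```

```bash
python3 - <<'E'
from h import *
go(.551,.384,.12,0)
E
```

```text
offset [-0.0714 -0.0836  0.1843] yaw 0.1 | pos [0.3715 0.312  0.0271] ang 0.1 w 0.493 F [-2.8 -2.5  9.6] t 21.45 j7 -0.87
```

move_arm([
  {"offset": [0,-0.02,0.001],"yaw": 0,"jaw": 255},
  {"offset": [0,-0.045,0.002],"yaw": 0,"jaw": 255},
  {"offset": [0,-0.07,0.003],"yaw": 0,"jaw": 255},
  {"offset": [0,-0.09,0.004],"yaw": 0,"jaw": 255},
  {"offset": [0,-0.09,0.004],"yaw": 0,"jaw": 255},
])

```text
clock: 21.87
position: [0.3723, 0.314, 0.1214]
ee_rot: [-0.486, 0.485, -0.514, 0.515]
ft_force: [0.7, 0.4, -0.9]
grip_width: 0.497
```

```bash
python3 - <<'E'
from h import *
go(.551,.384,.12,0)
E
```

```text
offset [-0.0697  0.0117  0.1785] yaw 0.1 | pos [0.3723 0.314  0.1214] ang 0.1 w 0.497 F [ 0.7  0.4 -0.9] t 21.87 j7 -0.85
```

move_arm([
  {"offset": [-0.014,0.002,0.036],"yaw": 0,"jaw": 255},
  {"offset": [-0.028,0.005,0.071],"yaw": 0,"jaw": 255},
  {"offset": [-0.042,0.007,0.107],"yaw": 0,"jaw": 255},
  {"offset": [-0.056,0.009,0.143],"yaw": 0,"jaw": 255},
  {"offset": [-0.065,0.011,0.168],"yaw": 0,"jaw": 255},
  {"offset": [-0.07,0.012,0.178],"yaw": 0,"jaw": 255},
  {"offset": [-0.07,0.012,0.178],"yaw": 0,"jaw": 255},
  {"offset": [-0.07,0.012,0.178],"yaw": 0,"jaw": 255},
])

```text
clock: 22.53
position: [0.55, 0.384, 0.1184]
ee_rot: [-0.486, 0.485, -0.514, 0.514]
ft_force: [-0.8, 0.5, -1.4]
grip_width: 0.493
```

```bash
python3 - <<'E'
from h import *
c=shot("wrist");save(c,"w13.png");P=cloud(c);im=c["pixels"].astype(int)
m=masks(c);print("card",fit(P,m["white"],(.551,.384),.09,False))
n=(im[...,0]>im[...,1]+90)&(im[...,0]>im[...,2]+90)&(P[...,2]<.01)&(np.hypot(P[...,0]-.551,P[...,1]-.384)<.045)
d=P[n];print(len(d),d.min(0),d.max(0))
s=shot("side");Ps=cloud(s);im=s["pixels"].astype(int);save(s,"s13.png",(150,260,350,440),3)
n=(im[...,0]>im[...,1]+90)&(im[...,0]>im[...,2]+90)&(Ps[...,2]<.01)&(np.hypot(Ps[...,0]-.551,Ps[...,1]-.384)<.045);d=Ps[n];print(len(d),d.min(0),d.max(0))
go(.5515,.3838,.032,0)
E
```

```text
card {'xy': (0.5515, 0.3837), 'L': 110.4, 'W': 90.6, 'yaw': 47.9, 'ztop': 0.0033, 'n': 14690}
4906 [5.24294118e-01 3.65088336e-01 4.56732459e-04] [0.57837465 0.4112134  0.00501081]
812 [ 0.52251393  0.35659764 -0.00370029] [0.57680663 0.41242838 0.00405125]
offset [ 0.0003  0.0872 -0.0027] yaw 0.1 | pos [0.5493 0.3841 0.1192] ang 0.1 w 0.491 F [ 0.4  0.6 -1. ] t 22.63 j7 -0.7
```

View pics/w13.png

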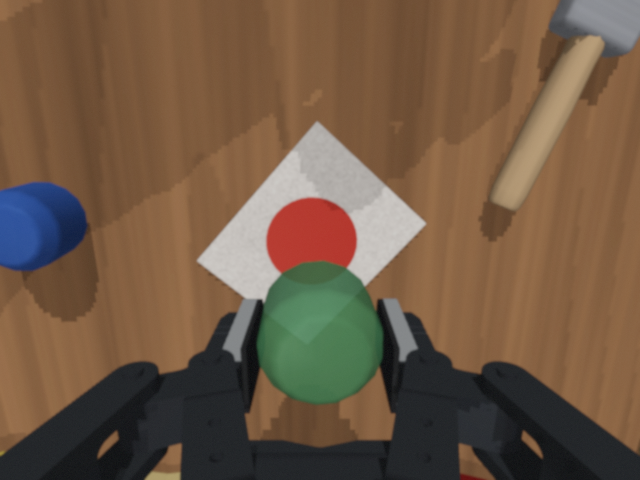

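The weight is held at (320,335), with the disc showing behind it at (311,240). Card and disc centre measure (.5515,.3838). I lower it.

move_arm([
  {"offset": [0,0.025,-0.0027],"yaw": 0,"jaw": 255},
  {"offset": [0,0.045,-0.0027],"yaw": 0,"jaw": 255},
  {"offset": [0,0.06,-0.0027],"yaw": 0,"jaw": 255},
  {"offset": [0,0.07,-0.0027],"yaw": 0,"jaw": 255},
  {"offset": [0,0.078,-0.0027],"yaw": 0,"jaw": 255},
  {"offset": [0,0.083,-0.0027],"yaw": 0,"jaw": 255},
  {"offset": [0,0.086,-0.0027],"yaw": 0,"jaw": 255},
  {"offset": [0,0.087,-0.0027],"yaw": 0,"jaw": 255},
  {"offset": [0,0.087,-0.0027],"yaw": 0,"jaw": 255},
])

```text
clock: 23.38
position: [0.5517, 0.3843, 0.0326]
ee_rot: [-0.486, 0.485, -0.513, 0.515]
ft_force: [-0.4, 0.7, -1.3]
grip_width: 0.496
```

```bash
python3 - <<'E'
from h import *
go(.5515,.3838,.029,0)
s=shot("side");save(s,"s14.png",(150,300,350,450),4)
P=cloud(s);im=s["pixels"].astype(int)
E
```

```text
offset [ 0.0005  0.0036 -0.0004] yaw 0.1 | pos [0.5517 0.3843 0.0326] ang 0.1 w 0.496 F [-0.4  0.7 -1.3] t 23.38 j7 -0.71
```

View pics/s14.png

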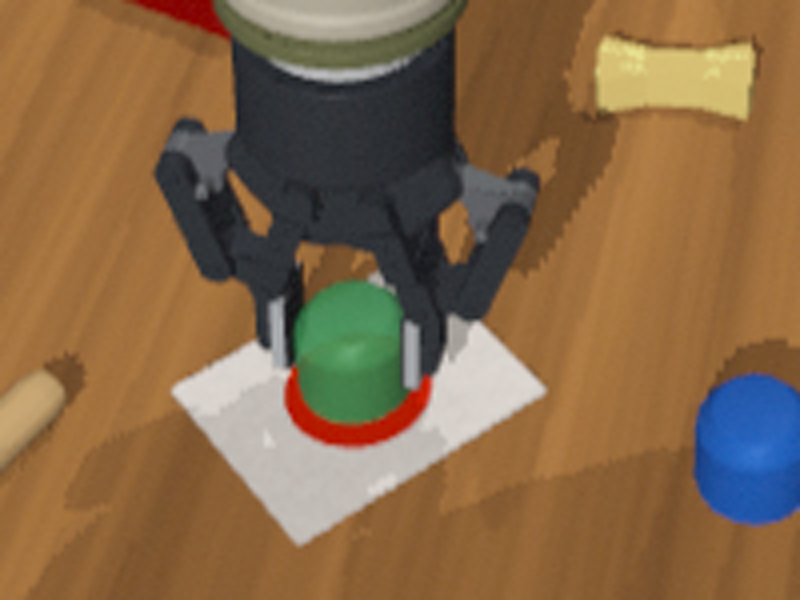

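Side view: the weight hovers just over the disc (355,390), nearly centred. I creep down.

move_arm([
  {"offset": [0.0005,0.001,0],"yaw": 0,"jaw": 255},
  {"offset": [0.0005,0.002,0],"yaw": 0,"jaw": 255},
  {"offset": [0.0005,0.003,0],"yaw": 0,"jaw": 255},
  {"offset": [0.0005,0.0033,0],"yaw": 0,"jaw": 255},
  {"offset": [0.0005,0.0033,0],"yaw": 0,"jaw": 255},
])

```text
clock: 23.85
position: [0.552, 0.3838, 0.0295]
ee_rot: [-0.486, 0.485, -0.513, 0.515]
ft_force: [0.8, 0.4, -1.7]
grip_width: 0.495
```

move_arm([
  {"offset": [0,0.0005,0],"yaw": 0,"jaw": 255},
  {"offset": [0,0.001,0],"yaw": 0,"jaw": 255},
  {"offset": [0,0.0015,0],"yaw": 0,"jaw": 255},
  {"offset": [0,0.0015,0],"yaw": 0,"jaw": 255},
])

```text
clock: 24.18
position: [0.5521, 0.3839, 0.0293]
ee_rot: [-0.486, 0.485, -0.513, 0.515]
ft_force: [-5.0, -3.1, 11.1]
grip_width: 0.493
```

Contact is made (11 N up). I release and lift straight away.

move_arm([
  {"offset": [0,0,0],"yaw": 0,"jaw": 90},
  {"offset": [0,0,0],"yaw": 0,"jaw": 60},
  {"offset": [0,0,0],"yaw": 0,"jaw": 20},
  {"offset": [0,0,0],"yaw": 0,"jaw": 0},
  {"offset": [0,0,0],"yaw": 0,"jaw": 0},
  {"offset": [0,-0.02,0.001],"yaw": 0,"jaw": 0},
  {"offset": [0,-0.05,0.002],"yaw": 0,"jaw": 0},
  {"offset": [0,-0.09,0.004],"yaw": 0,"jaw": 0},
  {"offset": [0,-0.13,0.006],"yaw": 0,"jaw": 0},
  {"offset": [0,-0.16,0.007],"yaw": 0,"jaw": 0},
])

```text
clock: 25.02
position: [0.5505, 0.3842, 0.193]
ee_rot: [-0.485, 0.485, -0.514, 0.516]
ft_force: [0.9, -0.2, 0.4]
grip_width: 1.0
```

move_arm([
  {"offset": [0.06,-0.03,-0.06],"yaw": 0,"jaw": 0},
  {"offset": [0.06,-0.03,-0.06],"yaw": 0,"jaw": 0},
  {"offset": [0.06,-0.03,-0.06],"yaw": 0,"jaw": 0},
  {"offset": [0.06,-0.03,-0.06],"yaw": 0,"jaw": 0},
  {"offset": [0.06,-0.03,-0.06],"yaw": 0,"jaw": 0},
])

```text
clock: 25.43
position: [0.4891, 0.3243, 0.2197]
ee_rot: [-0.484, 0.485, -0.514, 0.516]
ft_force: [0.9, 0.5, -0.7]
grip_width: 1.002
```

```bash
python3 - <<'E'
from h import *
for n in("scene","side","wrist"):
    c=shot(n);P=cloud(c);im=c["pixels"].astype(int);near=(c["depth"]>0)&(np.hypot(P[...,0]-.551,P[...,1]-.384)<.05)
    q=P[near&(im[...,1]>im[...,0]+25)&(P[...,2]>.036)&(P[...,2]<.06)]
    w=masks(c)["white"];f=fit(P,w,(.551,.384),.09,False)
    if len(q): 
        A=np.c_[q[:,:2],np.ones(len(q))];t=q[q[:,2]>q[:,2].max()-.004]
        print(n,"weight top",((t.min(0)+t.max(0))/2).round(4),len(t))
    print("card",f)
    if n=="side": save(c,"s15.png")
    if n=="scene": save(c,"sc15.png")
E
```

```text
scene weight top [0.5587 0.381  0.0452] 7
card {'xy': (0.5534, 0.3856), 'L': 111.8, 'W': 95.2, 'yaw': 46.9, 'ztop': 0.0038, 'n': 912}
side weight top [0.5498 0.3851 0.0403] 159
card {'xy': (0.5501, 0.3834), 'L': 112.1, 'W': 95.9, 'yaw': 47.7, 'ztop': 0.0018, 'n': 2260}
wrist weight top [0.5518 0.3827 0.0416] 1522
card {'xy': (0.5521, 0.3838), 'L': 110.9, 'W': 90.9, 'yaw': 47.8, 'ztop': 0.0033, 'n': 9307}
```

View pics/s15.png

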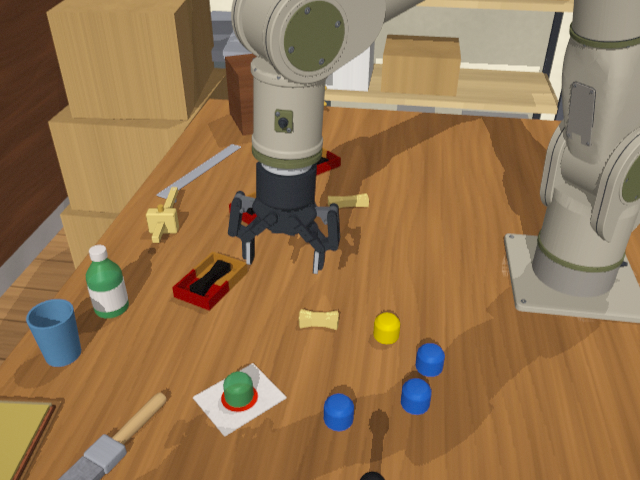

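The side view shows the green weight standing in the middle of the red disc (239,390), within about 1 mm of the card centre. The long key is in the large box (212,280), and the pale keys are still at (318,320) and (348,201).

```bash
python3 -c "
from workcell import manip
print(manip.hand_in())"
```

```text
the job is handed in; nothing more can be done
None
```

The job is handed in. The three ebony keys went into their boxes in order (short, middle, long), and the green weight now stands on the red disc. By the robot's clock it was done in about 26 s.

- **Keys:** after each release, the wrist camera measured that key lying flat inside its box. Each was within about 2 mm of the box centre and within 1° of its long axis, with the key's top at about 24 mm.
- **Weight:** it stands upright. The wrist and side views put its top within about 2 mm of the card centre.
- **Pale keys:** both appear where they started in the last side view. I did not measure their positions again.

**What disagreed:**
- **Scene camera:** its last reading put the weight's top about 7 mm off centre. That came from only 7 pixels, so I trusted the other two views.
- **Camera offset:** the scene and side cameras differed by up to about 8 mm on positions at the start. I used the wrist camera's values for every grasp and placing.
- **Box network:** it did not find the large box in the wrist picture, so I fitted its rim from depth instead.
- **Tool tilt:** the tool had picked up about 3° of tilt by the weight pick. The weight still stood upright after release.

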